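# Take the swing bucket of castings to the scale

### The arm

A 7-joint arm with a two-finger parallel gripper is mounted at the origin on the work surface. World frame = base frame: x ahead of the robot, y to its left, z up, the work surface at z = 0. Lengths are in m, angles in rad, forces in N, time in s.
With the tool pointing down it reaches from about 0.425 to 0.925 m from the base axis. Payload 6.8 kg.
Tool frame: the origin (TCP) lies on the mounting face of the last link; the fingertips stand 173 mm ahead of it and the grasp point (between the pads) lies 155 mm ahead of it; z points along the fingers, y is the line along which they close (so a half turn about z gives the same grasp; the last joint's range is limited). The gripper opens to 85 mm and grips with 20 to 120 N. Pads are 22 mm wide; open, the fingers measure 114 mm over their backs; the gripper's body (76 mm by 85 mm) begins 54 mm behind the grasp point. The pads swing forward as they close: fully open they stand 13 mm farther back than shut.
Start: joints at [-1.402, 0.477, 0.022, 1.555, -0.011, 1.109, -0.083], TCP at [0.184, 0.649, 0.405] pointing down, gripper open.
Joint ranges: [-2.96, 2.96], [-0.34, 2.1], [-1.41, 1.46], [0.24, 2.44], [-1.37, 4.51], [0.17, 1.92], [-2.96, 2.96]. Speed limits (rad/s): [2.39, 2.39, 3.14, 3.14, 3.14, 3.14, 3.14].

### API

Orientations are given as a rotation vector (axis times angle).
In Python, from bench import r gives the robot as it stands.
- The arm moves only by the tool carry_out, never from a script. Its argument "moves" is a list of rows, each a list of 5 numbers: the shift along the tool's x, y, z in m, then the turn about the tool's z in rad, then the finger opening in m, from 0 to 0.0854. In form: [[dx, dy, dz, roll, claw], ...]. A call has exactly 8 rows; each row is the pose to reach, as a shift and turn from the pose commanded when the call began, along the tool's axes at that moment; what a row does not reach only later rows make up. A row lasts 1/10 s, in which the tool goes at most 50 mm and 8.59 degrees, less where a joint would pass 70% of its speed; a pose out of reach is approached as far as the arm can. A call with a gripper value outside its range is refused whole. The fingers move at their own pace and stop on an object; "force" is the grip in N (left out, the last holds). Time passes only in rows, so rows that repeat a pose let the fingers close, or fill a call up. It gives the time, the measured TCP pose, the force, the opening and the grip force at its end, in the units of the state.
- r.get_obs(): the state, without advancing time (a new reading comes with each control period).
- r.grab_frame(name): name is "scene" or "top" or "wrist"; returns the picture (420x560x3 uint8, red, green, blue); there is no depth.
- r.calibration(name): a dict with "fx", "fy", "cx", "cy" (pixels), "rvec" (rotation vector, rad) and "tvec" (3), from world to camera coordinates, as OpenCV has them. Camera axes: x right, y down, z forward; pixel columns grow to the right and rows downward; lengths in m; the calibration is good to about 2 mm. A picture is of the moment at which its call begins: read the wrist's pose just before it. calibration takes no time and is no camera call; for the wrist camera it gives the pose at the moment of the call.
- r.hand_in(): hands the job in; it is judged then, once.
The state is a dict: "clock": time; "joints": joint angles; "qvel": joint speeds; "tau": joint torques, N m; "tcp_pos": TCP position; "orientation": TCP orientation; "contact_force": force on the tool from outside, world axes, zero at the start; "moment": the same for the moment, N m; "grip_width": finger opening in m; "gripper_force": force on a finger pad.
Only numpy, scipy, OpenCV 4.12 (cv2) and the standard library are available. Lean on these libraries where they do the work, as an engineer would, in place of code of your own. Each camera call takes 0.05 s, during which the arm holds its last target. There are 200 camera calls.

### The job

The small steel bucket of ring castings hanging by its trunnions in the cradle is to be weighed. Loosen the wing screw on the sleeve collar (a quarter turn anticlockwise seen from above), then slide the collar along its shaft away from the bucket, all the way off the trunnion. Then lift the bucket by its handle straight up out of the slots without letting it tip, swing or catch, stand it gently and upright wholly on the scale pan with its castings still inside, let go, and leave the caliper, jar and dish where they are.

Things in the scene. Friction and masses are not known exactly. Their poses are not given: they have to be found in the camera images.
- stand: Fixed cradle stand; origin on the bench under the middle of the bucket's seat, its y axis along the trunnion axis pointing from the bucket to the collar. Grey base plate x -50..50, y -67..173, 12 mm high. On its +y side a fixed stub shaft 14 mm thick (axis 95 mm up) runs from y = 76 to an end block at y = 154..168, top at 111 mm.
- cradle_axis (a point): Middle of the trunnion axis when the bucket is seated: on the stand's z axis, 95 mm up. Axes as the stand's. Two aluminium fork plates 8 mm thick stand at y = -50 and +50 mm, 44 mm wide, tops 123 mm above the bench, each with an open-topped slot 13 mm wide (along x) whose bottom is 90 mm above the bench.
- collar (a joint): Dark steel sleeve collar, 32 mm across, 50 mm long, on the stub shaft. 0 = home, over the last 15 mm of the bucket's +y trunnion (stand y = 57..107), so the bucket cannot be lifted; grows as it slides away from the bucket (stand +y), to a stop at 0.030 m. Needs 1.5 N; stays where left. The tight screw holds it (4 mm of play).
- wing_screw (a joint): Wing screw on top of the collar, upright axis. Starts tight, near 0; grows anticlockwise seen from above (loosening), to a stop at 1.6 rad. About 0.06 N m to turn; stays where it is left. It lets go of the collar at about 1.0 rad.
- wing_grip (a point): Middle of the screw's flat wing, on the screw's axis, 137 mm above the bench; moves with the collar (at stand y = 95 mm when home). Wing: 8 mm thick along this point's x, 30 mm long along y, 26 mm tall; turns with the screw (axes are the stand's at 0). Collar top 26 mm below this point.
- bucket_handle (a point): Centre of the bucket's bridge handle, a flat bar across the mouth: 8 mm thick along x, 77 mm long along y (the trunnion axis), 16 mm tall; fixed rigidly to the bucket. 106 mm above the bucket's base, 36 mm above its rim, and 141 mm above the bench at the start. z points up the bucket.
- bucket_base (a point): Centre of the underside of the steel bucket (base 62 mm across, rim 72 mm, 70 mm high, about 0.35 kg, loose). Trunnion pins 10 mm thick stick out along +y and -y, 60 mm above the base, to 72 mm from its axis; they rest in the fork slots, the base 35 mm above the bench. It swings freely about them.
- bucket_inside (a point): Point on the bucket's axis 25 mm above its underside.
- casting0_c (a point): Centre of a loose brass ring casting in the bucket, 24 mm across, 7 mm thick.
- casting1_c (a point): Centre of the other such casting.
- scale_pan (a point): Centre of the top face of the round steel scale pan, 140 mm across, rigid, 47 mm above the bench. The fixed grey scale body under it is 160 mm wide (y) and reaches 125 mm to -x and 75 mm to +x of the pan's centre, 36 mm high.
- caliper: Bystander: steel vernier caliper lying flat, about 170 x 80 x 12 mm; origin at its underside.
- jar: Bystander: amber glass jar, 44 mm across, 55 mm tall, upright; origin at its underside.
- dish: Bystander: white bowl, 90 mm across, 35 mm tall; origin at its underside.
- bucket: The whole bucket as one loose body; origin at the centre of its underside, axes as bucket_base.
- scale: The whole fixed scale; origin on the bench under the pan's centre.

How it is judged:
By the outcome, as a careful person would: the job done as asked, in the order asked, and still so for the second after the job is handed in, with the robot touching nothing.
It also fails if it takes over 64 s, if anything falls off the work surface, if the arm or the gripper's body presses on something with over 40 N, if the wrist force passes 120 N, or if a joint passes its speed limit or range.

## Working session

There is one attempt and no reset: what is moved stays moved. The work goes in short steps, Python scripts to look and compute and a tool call to move; the robot and the scene stay as the last step left them, time stands still between calls to the robot, and variables do not carry over. Pictures are saved under pics/ and viewed, at most 10 in all, crops included, and the job is handed in when it is done.

Besides the shell and the picture viewer there is one more tool, called after "Request:" in YAML: its name, and indented under it one key for each argument. carry_out: Moves the arm, as the interface text tells. Its arguments: {"type":"object","properties":{"moves":{"type":"array","items":{"type":"array","items":{"type":"number"}}},"force":{"type":"number"}},"required":["moves"]}

```bash
mkdir -p pics; ls; cat > h.py <<'E'
import numpy as np, cv2
from bench import r
from scipy.spatial.transform import Rotation as R
def snap(cam,fn):
    im=r.grab_frame(cam); cv2.imwrite('pics/'+fn,np.ascontiguousarray(im[:,:,::-1])); return im
def ray(c,u,v,z):
    "pixel -> world point at height z; c = calibration dict"
    M=R.from_rotvec(c['rvec']).as_matrix(); t=np.array(c['tvec'])
    o=-M.T@t; d=M.T@np.array([(u-c['cx'])/c['fx'],(v-c['cy'])/c['fy'],1])
    return o+d*(z-o[2])/d[2]
def proj(c,P):
    M=R.from_rotvec(c['rvec']).as_matrix(); p=np.atleast_2d(P)@M.T+np.array(c['tvec'])
    return np.c_[p[:,0]/p[:,2]*c['fx']+c['cx'],p[:,1]/p[:,2]*c['fy']+c['cy']]
E
python3 - <<'E'
from h import *
a=snap('scene','s0.png');b=snap('top','t0.png')
o=r.get_obs();print(o['clock'],o['tcp_pos'],o['orientation'],o['grip_width'],o['contact_force'])
print(R.from_rotvec(o['orientation']).as_matrix().round(3))
for n in('scene','top'):
    c=r.calibration(n);M=R.from_rotvec(c['rvec']).as_matrix();print(n,c['fx'],(-M.T@np.array(c['tvec'])).round(3),M.round(2).tolist())
E
```

```text
pics
0.1 [0.18439157 0.64907595 0.40383211] [-4.33395559e-01 -3.11144641e+00  2.57260944e-03] 0.08530994820983233 [-0.44409671 -0.44360374 -0.43070482]
[[-0.962  0.273 -0.   ]
 [ 0.273  0.962 -0.002]
 [-0.    -0.002 -1.   ]]
scene 412.90748914271813 [ 1.067 -0.111  0.631] [[0.28, 0.96, 0.01], [0.69, -0.19, -0.7], [-0.67, 0.2, -0.72]]
top 405.1984462493487 [0.48  0.016 0.955] [[0.03, -1.0, -0.03], [-0.99, -0.02, -0.12], [0.12, 0.03, -0.99]]
```

View pics/s0.png

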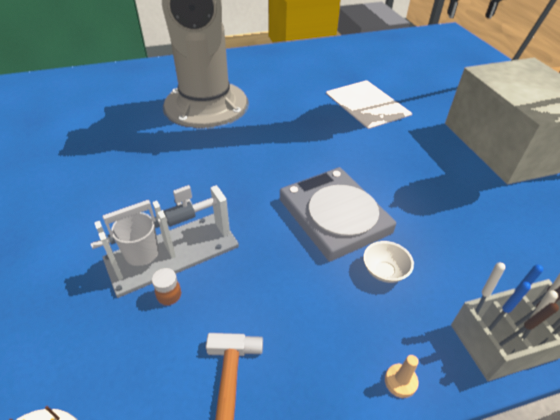

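View pics/t0.png

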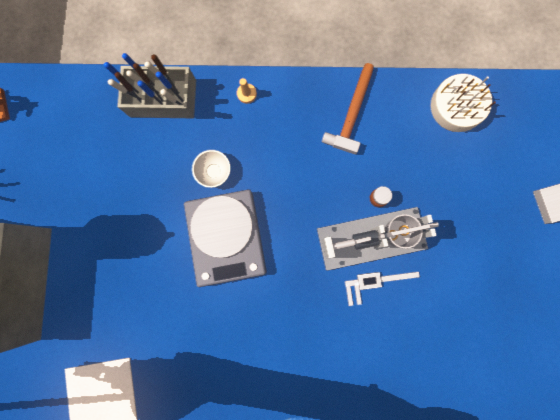

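The top view shows the stand at about (372,238) with the bucket at (405,230), the end block at (330,247), the pan at (221,227), the caliper just below the stand and the jar at (381,197). I'll enlarge it to get precise points.

```bash
python3 - <<'E'
import cv2
im=cv2.imread('pics/t0.png')[190:310,300:450]
cv2.imwrite('pics/t0c.png',cv2.resize(im,None,fx=5,fy=5,interpolation=cv2.INTER_CUBIC)[:600])
E
```

```text
(no output)
```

View pics/t0c.png

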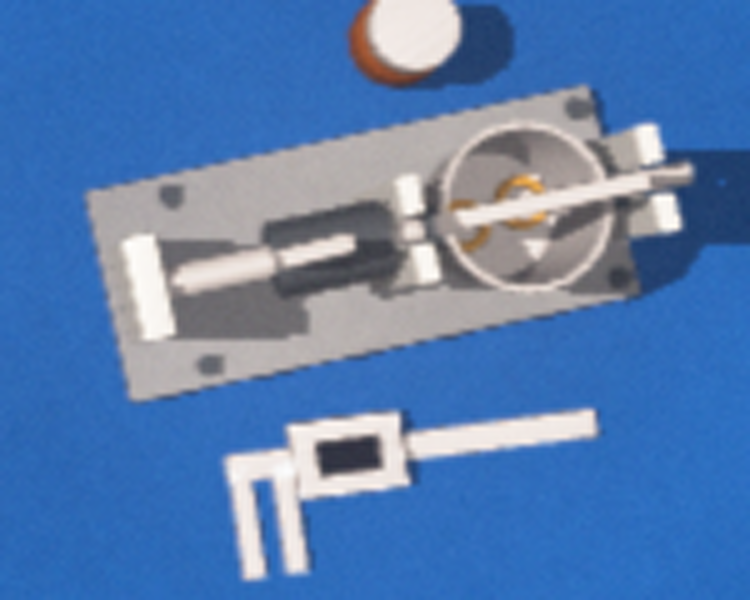

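```bash
python3 - <<'E'
from h import *
from scipy.optimize import least_squares
c=r.calibration('top')
f=lambda p:np.array(p)/5+[300,190]
obs=[((.05,.173,.012),(88,190)),((.05,-.067,.012),(592,87)),((-.05,-.067,.012),(638,292)),((-.05,.173,.012),(133,400)),
((0,.161,.111),(147,287)),((0,.095,.150),(315,251)),((0,-.0,.149),(553,198))]
L=np.array([o[0] for o in obs]);U=np.array([f(o[1]) for o in obs])
def W(q,L):
    s,co=np.sin(q[2]),np.cos(q[2]);return np.c_[q[0]+co*L[:,0]-s*L[:,1],q[1]+s*L[:,0]+co*L[:,1],L[:,2]]
s=least_squares(lambda q:(proj(c,W(q,L))-U).ravel(),[.48,-.3,0],loss='soft_l1')
print(s.x,np.degrees(s.x[2]),(proj(c,W(s.x,L))-U).round(1).tolist())
q=s.x
print('handle',W(q,np.array([[0,0,.141]])),'wing',W(q,np.array([[0,.095,.137]])))
p=np.array([ray(c,u,v,.047) for u,v in((190,228),(253,226),(221,195),(222,258))]);print('pan pts',p.round(3).tolist(),ray(c,221.5,226.5,.047))
# check in scene cam
cs=r.calibration('scene');print('scene handle,wing,pan',proj(cs,np.r_[W(q,np.array([[0,0,.141],[0,.095,.137]])),[ray(c,221.5,226.5,.047)]]).round())
o=r.get_obs();T=R.from_rotvec(o['orientation']).as_matrix();cw=r.calibration('wrist')
M=R.from_rotvec(cw['rvec']).as_matrix();print('wrist cam in tool',T.T@(-M.T@np.array(cw['tvec'])-o['tcp_pos']),(M@T).round(2).tolist(),cw['fx'])
for n,P in(('wing',W(q,np.array([[0,.095,.137]]))[0]),):
    print((T.T@(P+[0,0,.155]-o['tcp_pos'])).round(4))
E
```

```text
[ 0.5377373  -0.20578672  0.23335237] 13.37010608750348 [[-1.1, -0.0], [-0.7, -0.7], [0.8, 0.7], [-0.8, 0.6], [0.1, -0.3], [0.9, -0.4], [0.4, 0.3]]
handle [[ 0.5377373  -0.20578672  0.141     ]] wing [[ 0.51576947 -0.11336153  0.137     ]]
pan pts [[0.536, 0.261, 0.047], [0.545, 0.118, 0.047], [0.613, 0.194, 0.047], [0.471, 0.185, 0.047]] [0.54166081 0.1896185  0.047     ]
scene handle,wing,pan [[128. 211.]
 [182. 194.]
 [342. 207.]]
wrist cam in tool [ 0.07191996 -0.00066195  0.03112203] [[-0.0, 1.0, 0.0], [-0.96, -0.0, -0.28], [-0.28, -0.0, 0.96]] 342.942365395379
[-0.5271 -0.6427  0.1129]
```

Request:
carry_out:
  moves:
    - [-0.035,-0.026,0,0,0.085]
    - [-0.075,-0.056,0,0,0.085]
    - [-0.115,-0.086,0,0,0.085]
    - [-0.154,-0.116,0,0,0.085]
    - [-0.193,-0.145,0,0,0.085]
    - [-0.232,-0.174,0,0,0.085]
    - [-0.27,-0.203,0,0,0.085]
    - [-0.3,-0.225,0,0,0.085]
  force: 60

```text
clock: 0.9
tcp_pos: [0.4131, 0.3479, 0.4045]
orientation: [0.437, 3.111, -0.001]
contact_force: [1.0, 0.2, -0.3]
grip_width: 0.0849
gripper_force: 0.0
```

Request:
carry_out:
  moves:
    - [-0.022,-0.042,0.005,0.13,0.085]
    - [-0.045,-0.084,0.01,0.265,0.085]
    - [-0.068,-0.126,0.015,0.4,0.085]
    - [-0.09,-0.168,0.02,0.53,0.085]
    - [-0.112,-0.21,0.025,0.66,0.085]
    - [-0.135,-0.252,0.03,0.8,0.085]
    - [-0.158,-0.294,0.035,0.93,0.085]
    - [-0.18,-0.335,0.035,1.06,0.085]

```text
clock: 1.7
tcp_pos: [0.4928, -0.0225, 0.3691]
orientation: [-1.953, -2.46, 0.001]
contact_force: [1.0, 1.4, -0.1]
grip_width: 0.0854
gripper_force: 0.0
```

```bash
cat >> h.py <<'E'
def to(P,yaw=None):
    "tool-frame shift bringing the grasp point to world P; roll making tool y point at yaw"
    o=r.get_obs();T=R.from_rotvec(o['orientation']).as_matrix()
    y=np.arctan2(T[1,1],T[0,1])
    print('shift',(T.T@(np.array(P)-o['tcp_pos'])-[0,0,.155]).round(4),'yaw',round(np.degrees(y),1),'roll',None if yaw is None else round((y-yaw+np.pi/2)%np.pi-np.pi/2,3),'z axis',T[:,2].round(3),'t',o['clock'])
E
python3 - <<'E'
from h import *
to([.5158,-.1134,.137],.2334);print(r.get_obs()['joints'])
E
```

```text
shift [-0.0938  0.002   0.0771] yaw 13.1 roll -0.005 z axis [-0.001 -0.    -1.   ] t 1.7
[-0.52391987  0.23443755  0.5176907   2.0455433  -0.14751102  0.89774991
  0.30314352]
```

Request:
carry_out:
  moves:
    - [-0.03,0.001,0.005,0,0.085]
    - [-0.07,0.002,0.01,0,0.085]
    - [-0.094,0.002,0.01,-0.005,0.085]
    - [-0.094,0.002,0.01,-0.005,0.085]
    - [-0.094,0.002,0.01,-0.005,0.085]
    - [-0.094,0.002,0.01,-0.005,0.085]
    - [-0.094,0.002,0.01,-0.005,0.085]
    - [-0.094,0.002,0.01,-0.005,0.085]

```text
clock: 2.5
tcp_pos: [0.5169, -0.1105, 0.3597]
orientation: [-1.938, -2.472, -0.001]
contact_force: [0.2, -0.9, 0.5]
grip_width: 0.0848
gripper_force: 0.0
```

```bash
python3 - <<'E'
from h import *
c=r.calibration('wrist');im=snap('wrist','w1.png')
to([.5158,-.1134,.137],.2334)
q=[.5377,-.2058,.2334];s,co=np.sin(q[2]),np.cos(q[2])
g=lambda x,y,z:(q[0]+co*x-s*y,q[1]+s*x+co*y,z)
print(proj(c,np.array([g(0,.08,.15),g(0,.11,.15),g(0,.0385,.149),g(0,-.0385,.149)])).round())
im=cv2.imread('pics/w1.png');cv2.imwrite('pics/w1.png',cv2.resize(im,(800,600)))
E
```

```text
shift [-0.0025 -0.0017  0.0677] yaw 13.8 roll 0.007 z axis [ 0.  0. -1.] t 2.55
[[279. 271.]
 [279. 221.]
 [278. 332.]
 [278. 430.]]
```

View pics/w1.png

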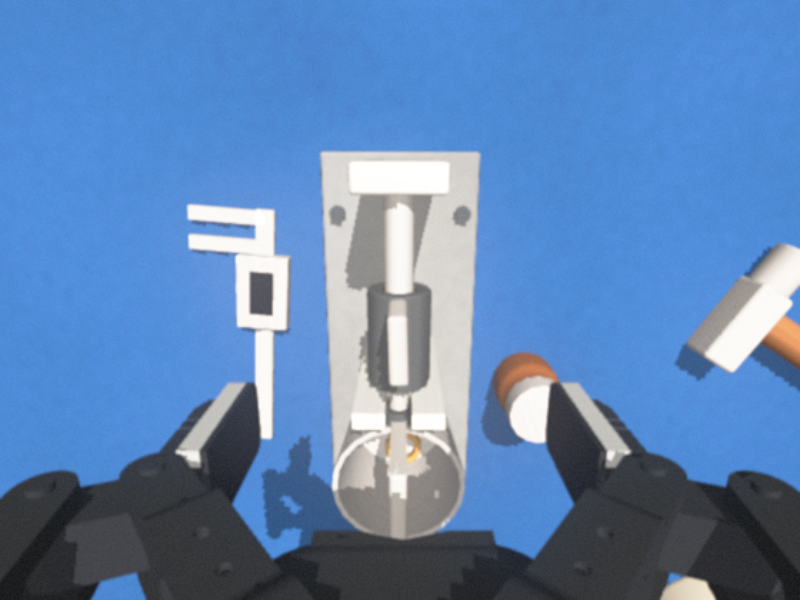

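The wing shows at (399,345) in the enlarged wrist view, which matches the prediction to 1 px. The bucket handle also lines up. I'll descend and grip.

Request:
carry_out:
  moves:
    - [-0.001,-0.001,0.015,0.003,0.05]
    - [-0.0025,-0.0015,0.035,0.007,0.05]
    - [-0.0025,-0.0015,0.055,0.007,0.05]
    - [-0.0025,-0.0015,0.066,0.007,0.05]
    - [-0.0025,-0.0015,0.066,0.007,0.05]
    - [-0.0025,-0.0015,0.066,0.007,0]
    - [-0.0025,-0.0015,0.066,0.007,0]
    - [-0.0025,-0.0015,0.066,0.007,0]
  force: 50

```text
clock: 3.35
tcp_pos: [0.5161, -0.1144, 0.2945]
orientation: [1.949, 2.463, 0.001]
contact_force: [-10.3, -0.0, 12.1]
grip_width: 0.0074
gripper_force: 49.6
```

```bash
python3 - <<'E'
from h import *
to([.5158,-.1134,.137],.2334)
o=r.get_obs();print(o['contact_force'],o['moment'],o['grip_width'],o['gripper_force'],o['joints'])
E
```

```text
shift [ 0.001  -0.0002  0.0025] yaw 13.3 roll -0.001 z axis [ 0.001  0.    -1.   ] t 3.35
[-10.29465438  -0.01595797  12.07450118] [-0.32617509  1.82763579  0.04958366] 0.007362251135813567 49.590307760518044 [-0.29947404  0.41292827  0.50076184  2.03115682 -0.28285625  0.76316456
  0.60425919]
```

Request:
carry_out:
  moves:
    - [0,0,0,-0.1,0]
    - [0,0,0,-0.22,0]
    - [0,0,0,-0.35,0]
    - [0,0,0,-0.48,0]
    - [0,0,0,-0.61,0]
    - [0,0,0,-0.74,0]
    - [0,0,0,-0.87,0]
    - [0,0,0,-1.0,0]

```text
clock: 4.15
tcp_pos: [0.5165, -0.114, 0.2946]
orientation: [0.521, 3.096, 0.001]
contact_force: [0.3, 1.8, 1.8]
grip_width: 0.0074
gripper_force: 49.8
```

Request:
carry_out:
  moves:
    - [0,0,0,-0.12,0]
    - [0,0,0,-0.24,0]
    - [0,0,0,-0.36,0]
    - [0,0,0,-0.46,0]
    - [0,0,0,-0.5,0]
    - [0,0,0,-0.5,0]
    - [0,0,0,-0.5,0]
    - [0,0,0,-0.5,0]

```text
clock: 4.95
tcp_pos: [0.5167, -0.114, 0.2946]
orientation: [-0.252, 3.129, -0.0]
contact_force: [0.7, 1.8, 5.6]
grip_width: 0.0074
gripper_force: 50.3
```

```bash
python3 - <<'E'
from h import *
s,co=np.sin(.2334),np.cos(.2334)
to([.5158,-.1134,.137],.2334);to([.5158-s*.030,-.1134+co*.030,.137])
o=r.get_obs();print(o['contact_force'],o['moment'],o['grip_width'],o['gripper_force'],o['joints'])
E
```

```text
shift [0.0011 0.0008 0.0026] yaw 99.2 roll 1.498 z axis [ 0.002  0.    -1.   ] t 4.95
shift [0.0033 0.0307 0.0026] yaw 99.2 roll None z axis [ 0.002  0.    -1.   ] t 4.95
[0.72070142 1.78599351 5.60080555] [ 0.55018949 -0.11198257  0.05791762] 0.007400783155986298 50.333291888237 [-0.00908899  0.37842405  0.13318807  2.01175272 -0.07232674  0.75372122
  1.89882735]
```

Request:
carry_out:
  moves:
    - [0.0003,0.004,0,0,0]
    - [0.0006,0.009,0,0,0]
    - [0.001,0.014,0,0,0]
    - [0.0014,0.019,0,0,0]
    - [0.0018,0.024,0,0,0]
    - [0.002,0.028,0,0,0]
    - [0.0022,0.03,0,0,0]
    - [0.0022,0.03,0,0,0]

```text
clock: 5.75
tcp_pos: [0.5096, -0.0848, 0.2945]
orientation: [-0.252, 3.129, -0.001]
contact_force: [0.8, 0.0, 7.3]
grip_width: 0.0074
gripper_force: 50.7
```

```bash
python3 - <<'E'
from h import *
s,co=np.sin(.2334),np.cos(.2334)
to([.5158-s*.030,-.1134+co*.030,.137])
o=r.get_obs();print(o['contact_force'],o['moment'],o['grip_width'])
E
```

```text
shift [0.0009 0.0008 0.0025] yaw 99.2 roll None z axis [ 0.002 -0.    -1.   ] t 5.75
[7.99111737e-01 4.79553408e-03 7.32979411e+00] [ 0.09724176 -0.21080056 -0.03535184] 0.007435627187163528
```

Request:
carry_out:
  moves:
    - [0.0022,0,0,0,0.035]
    - [0,0,0,0,0.035]
    - [0,0,0,0,0.035]
    - [0,0,-0.01,0,0.04]
    - [0,0,-0.03,0,0.04]
    - [0,0,-0.055,0,0.04]
    - [0,0,-0.08,0,0.06]
    - [0,0,-0.085,0,0.085]

```text
clock: 6.55
tcp_pos: [0.5098, -0.0853, 0.3819]
orientation: [-0.252, 3.126, -0.001]
contact_force: [-0.7, 0.4, 0.8]
grip_width: 0.0675
gripper_force: 0.0
```

```bash
python3 - <<'E'
from h import *
to([.5377,-.2058,.141],.2334)
E
```

```text
shift [-0.0071 -0.1232  0.0861] yaw 99.2 roll 1.498 z axis [ 0.005 -0.    -1.   ] t 6.55
```

Request:
carry_out:
  moves:
    - [-0.001,-0.012,0,0.14,0.085]
    - [-0.002,-0.03,0,0.28,0.085]
    - [-0.003,-0.05,0,0.42,0.085]
    - [-0.004,-0.07,0,0.56,0.085]
    - [-0.005,-0.09,0,0.7,0.085]
    - [-0.006,-0.11,0,0.84,0.085]
    - [-0.007,-0.123,0,0.98,0.085]
    - [-0.007,-0.123,0,1.12,0.085]

```text
clock: 7.35
tcp_pos: [0.5353, -0.2075, 0.3783]
orientation: [-1.461, -2.781, 0.002]
contact_force: [-0.4, 0.1, -0.5]
grip_width: 0.0849
gripper_force: 0.0
```

Request:
carry_out:
  moves:
    - [0,0,0.005,0.13,0.085]
    - [0,0,0.01,0.26,0.085]
    - [0,0,0.01,0.378,0.085]
    - [0,0,0.01,0.378,0.085]
    - [0,0,0.01,0.378,0.085]
    - [0,0,0.01,0.378,0.085]
    - [0,0,0.01,0.378,0.085]
    - [0,0,0.01,0.378,0.085]

```text
clock: 8.15
tcp_pos: [0.5356, -0.2054, 0.3688]
orientation: [1.946, 2.466, 0.0]
contact_force: [0.5, -0.5, 0.6]
grip_width: 0.0851
gripper_force: 0.0
```

```bash
python3 - <<'E'
from h import *
c=r.calibration('wrist');snap('wrist','w2.png')
to([.5377,-.2058,.141],.2334)
q=[.5377,-.2058,.2334];s,co=np.sin(q[2]),np.cos(q[2])
g=lambda x,y,z:(q[0]+co*x-s*y,q[1]+s*x+co*y,z)
print((proj(c,np.array([g(0,.0385,.149),g(0,-.0385,.149),g(0,.125,.15),g(0,.154,.111)]))*800/560).round())
im=cv2.imread('pics/w2.png');cv2.imwrite('pics/w2.png',cv2.resize(im,(800,600)))
E
```

```text
shift [-0.0009  0.0019  0.0728] yaw 13.4 roll 0.001 z axis [ 0.  0. -1.] t 8.2
[[408. 246.]
 [407. 422.]
 [409.  -8.]
 [408. -60.]]
```

View pics/w2.png

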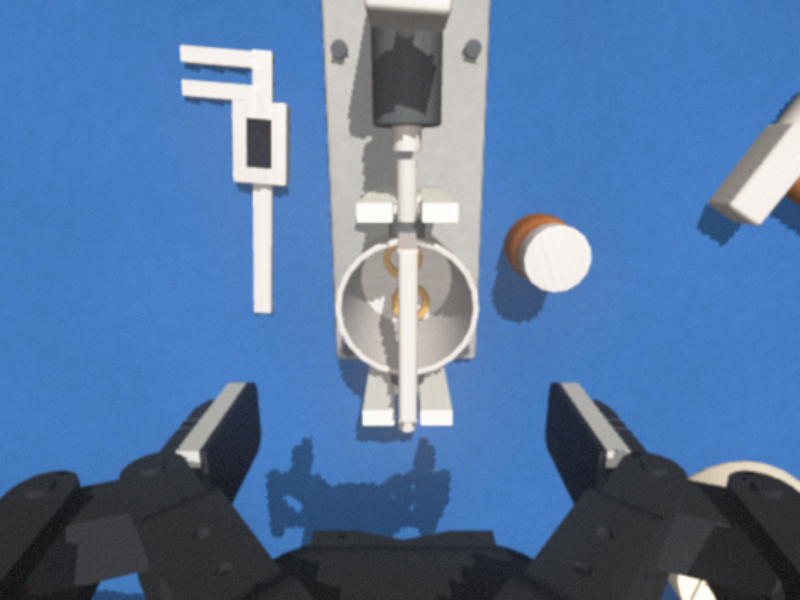

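The handle runs from (408,250) to (407,425), within 2 mm of the prediction. The collar is clear of the trunnion, the bucket is upright and both castings are inside. I'll go down and grip the handle.

Request:
carry_out:
  moves:
    - [-0.0015,0.0025,0.015,0,0.06]
    - [-0.0015,0.0025,0.035,0,0.05]
    - [-0.0015,0.0025,0.055,0,0.04]
    - [-0.0015,0.0025,0.068,0,0.03]
    - [-0.0015,0.0025,0.072,0,0.025]
    - [-0.0015,0.0025,0.072,0,0.02]
    - [-0.0015,0.0025,0.072,0,0.016]
    - [-0.0015,0.0025,0.072,0,0.016]

```text
clock: 9.0
tcp_pos: [0.5388, -0.2064, 0.2975]
orientation: [1.946, 2.464, 0.001]
contact_force: [0.3, -0.3, -0.5]
grip_width: 0.0159
gripper_force: 0.0
```

```bash
python3 - <<'E'
from h import *
to([.5382,-.2058,.141],.2334);o=r.get_obs();print(o['contact_force'],o['grip_width'])
E
```

```text
shift [ 0.0008 -0.0007  0.0015] yaw 13.4 roll 0.0 z axis [ 0.002 -0.    -1.   ] t 9.0
[ 0.27432209 -0.27806764 -0.54687253] 0.01594301873397754
```

Request:
carry_out:
  moves:
    - [0,0,0,0,0.012]
    - [0,0,0,0,0.01]
    - [0,0,0,0,0.009]
    - [0,0,0,0,0.008]
    - [0,0,0,0,0.004]
    - [0,0,0,0,0]
    - [0,0,0,0,0]
    - [0,0,0,0,0]
  force: 70

```text
clock: 9.8
tcp_pos: [0.5384, -0.2063, 0.297]
orientation: [-1.947, -2.466, -0.0]
contact_force: [-2.1, 0.0, 5.8]
grip_width: 0.0067
gripper_force: 68.5
```

```bash
python3 - <<'E'
from h import *
o=r.get_obs();print(o['contact_force'],o['moment'],o['grip_width'],o['gripper_force'],o['tcp_pos']);c=r.calibration('wrist');snap('wrist','w3.png')
im=cv2.imread('pics/w3.png');cv2.imwrite('pics/w3.png',cv2.resize(im,(800,600)))
E
```

```text
[-2.10367716  0.00859349  5.83908404] [0.0859593  0.43914432 0.09186243] 0.006653576619583854 68.4920346736908 [ 0.53844635 -0.20626715  0.29696817]
```

View pics/w3.png

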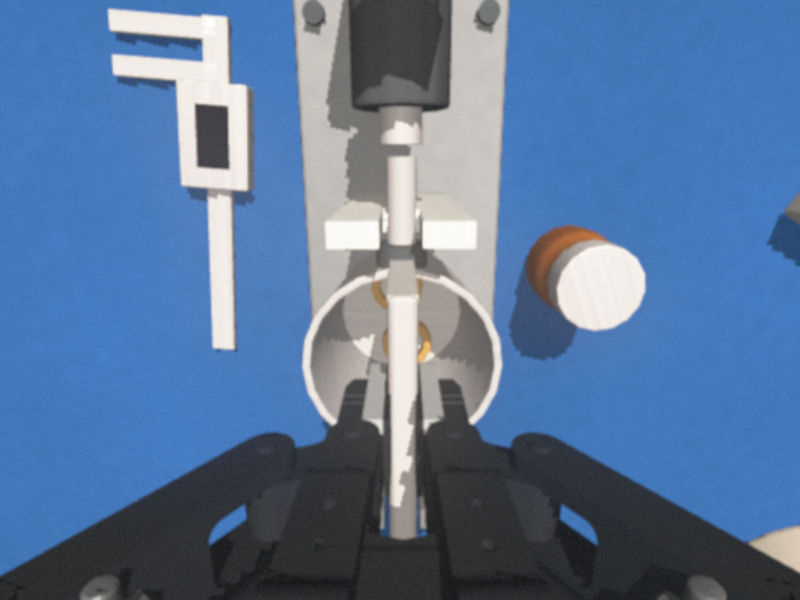

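The pads hold the handle square at (402,400). There is a gap between the trunnion tip (400,155) and the stub (400,140), with the collar well back. Now I lift.

Request:
carry_out:
  moves:
    - [0,0,-0.002,0,0]
    - [0,0,-0.006,0,0]
    - [0,0,-0.012,0,0]
    - [0,0,-0.019,0,0]
    - [0,0,-0.027,0,0]
    - [0,0,-0.035,0,0]
    - [0,0,-0.043,0,0]
    - [0,0,-0.05,0,0]

```text
clock: 10.65
tcp_pos: [0.5385, -0.2063, 0.3476]
orientation: [1.947, 2.465, 0.0]
contact_force: [0.1, -0.0, -4.4]
grip_width: 0.0068
gripper_force: 68.2
```

Request:
carry_out:
  moves:
    - [0,0,-0.008,0,0]
    - [0,0,-0.018,0,0]
    - [0,0,-0.03,0,0]
    - [0,0,-0.042,0,0]
    - [0,0,-0.054,0,0]
    - [0,0,-0.066,0,0]
    - [0,0,-0.076,0,0]
    - [0,0,-0.082,0,0]

```text
clock: 11.45
tcp_pos: [0.5386, -0.2063, 0.43]
orientation: [1.946, 2.465, 0.001]
contact_force: [-0.1, -0.1, -3.5]
grip_width: 0.0063
gripper_force: 68.2
```

```bash
python3 - <<'E'
from h import *
o=r.get_obs();print(o['contact_force'],o['moment'],o['grip_width'],o['gripper_force'],o['tcp_pos']);snap('scene','s1.png')
to([.5417,.1896,.16],.2334);to([.5417,.1896,.153],.2334)
im=cv2.imread('pics/s1.png')[100:310,60:340];cv2.imwrite('pics/s1.png',cv2.resize(im,(784,588)))
E
```

```text
[-0.13558433 -0.11354592 -3.48481622] [-3.36997016e-02 -9.14887422e-05 -2.01869940e-02] 0.006304604455327031 68.21638584136963 [ 0.53859243 -0.20632014  0.42995346]
shift [0.3847 0.0942 0.1154] yaw 13.4 roll 0.001 z axis [ 0.002 -0.    -1.   ] t 11.5
shift [0.3847 0.0942 0.1224] yaw 13.4 roll 0.001 z axis [ 0.002 -0.    -1.   ] t 11.5
```

View pics/s1.png

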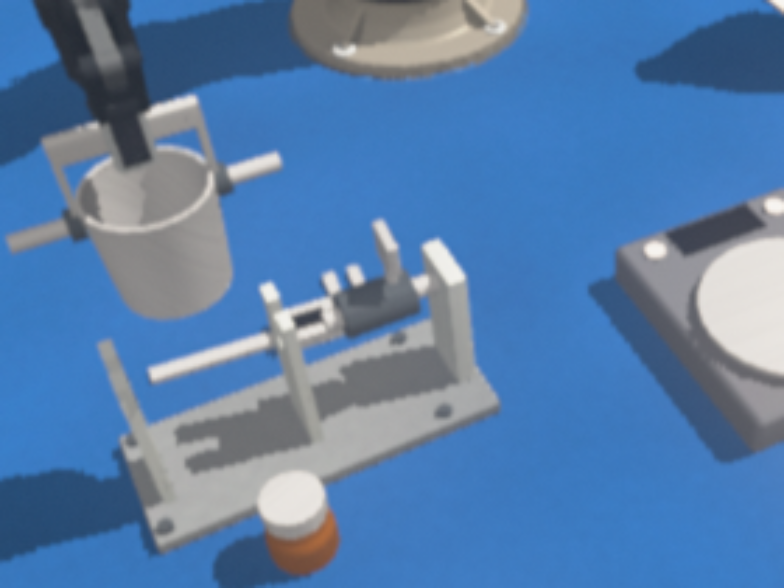

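The bucket is up, level and clear of the forks. Next I carry it over to the pan.

Request:
carry_out:
  moves:
    - [0.004,0.001,-0.006,0,0]
    - [0.014,0.0034,-0.012,0,0]
    - [0.03,0.0074,-0.015,0,0]
    - [0.052,0.0127,-0.015,0,0]
    - [0.08,0.0196,-0.015,0,0]
    - [0.11,0.027,-0.015,0,0]
    - [0.14,0.0343,-0.015,0,0]
    - [0.17,0.0416,-0.015,0,0]

```text
clock: 12.3
tcp_pos: [0.5391, -0.029, 0.4438]
orientation: [-1.946, -2.466, -0.0]
contact_force: [0.3, 0.7, -4.7]
grip_width: 0.0066
gripper_force: 68.3
```

Request:
carry_out:
  moves:
    - [0.03,0.0074,0,0,0]
    - [0.06,0.0147,0,0,0]
    - [0.09,0.022,0.005,0,0]
    - [0.12,0.0294,0.015,0,0]
    - [0.15,0.0367,0.025,0,0]
    - [0.178,0.0436,0.035,0,0]
    - [0.198,0.0485,0.045,0,0]
    - [0.209,0.0512,0.05,0,0]

```text
clock: 13.1
tcp_pos: [0.5398, 0.1872, 0.3927]
orientation: [-1.941, -2.468, 0.002]
contact_force: [-0.1, 0.0, -4.0]
grip_width: 0.0068
gripper_force: 68.3
```

```bash
python3 - <<'E'
from h import *
o=r.get_obs();print(o['contact_force'],o['grip_width'],o['gripper_force'])
to([.5417,.1896,.153],.2334)
E
```

```text
[-0.14113396  0.04300882 -3.96490707] 0.006808098391311009 68.28159213066101
shift [0.0018 0.0029 0.0847] yaw 13.6 roll 0.004 z axis [-0.002  0.    -1.   ] t 13.1
```

Request:
carry_out:
  moves:
    - [0.001,0.001,0.008,0,0]
    - [0.002,0.003,0.02,0,0]
    - [0.002,0.003,0.034,0,0]
    - [0.002,0.003,0.048,0,0]
    - [0.002,0.003,0.06,0,0]
    - [0.002,0.003,0.069,0,0]
    - [0.002,0.003,0.074,0,0]
    - [0.002,0.003,0.077,0,0]

```text
clock: 13.9
tcp_pos: [0.5433, 0.1865, 0.3162]
orientation: [-1.947, -2.465, 0.001]
contact_force: [0.0, 0.1, -4.5]
grip_width: 0.0068
gripper_force: 68.3
```

```bash
python3 - <<'E'
from h import *
o=r.get_obs();print(o['contact_force'],o['grip_width'],o['gripper_force']);snap('scene','s2.png')
to([.5417,.1896,.153],.2334)
im=cv2.imread('pics/s2.png')[100:310,210:490];cv2.imwrite('pics/s2.png',cv2.resize(im,(784,588)))
E
```

```text
[ 0.03556408  0.12328464 -4.50655798] 0.006805945269703537 68.29223155975342
shift [ 0.0033 -0.0008  0.0081] yaw 13.4 roll 0.001 z axis [-0. -0. -1.] t 13.95
```

View pics/s2.png

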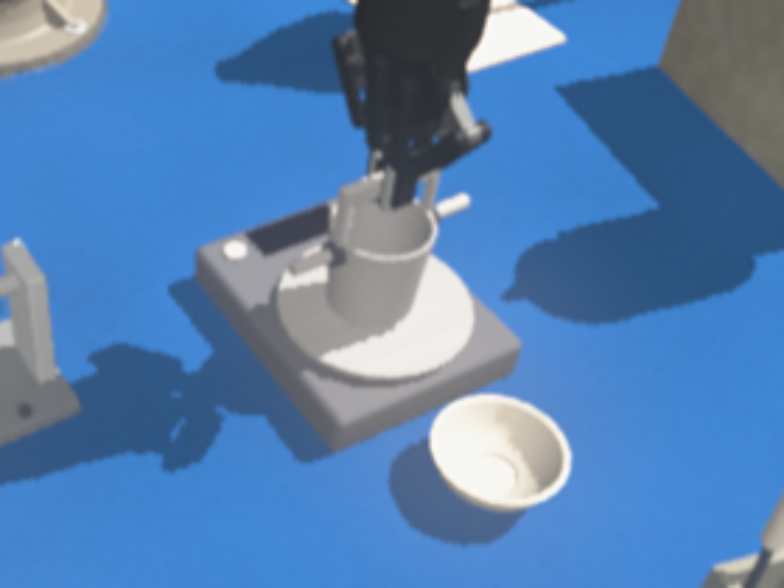

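The bucket hangs upright over the middle of the pan at (375,300), about 7 mm up. I'll creep down.

Request:
carry_out:
  moves:
    - [0.001,0,0.001,0,0]
    - [0.002,0,0.002,0,0]
    - [0.003,0,0.003,0,0]
    - [0.003,0,0.004,0,0]
    - [0.003,0,0.0045,0,0]
    - [0.003,0,0.005,0,0]
    - [0.003,0,0.0055,0,0]
    - [0.003,0,0.006,0,0]

```text
clock: 14.75
tcp_pos: [0.5426, 0.1895, 0.3107]
orientation: [1.947, 2.465, 0.0]
contact_force: [-0.6, 1.2, -4.7]
grip_width: 0.0068
gripper_force: 68.3
```

Request:
carry_out:
  moves:
    - [0,0,0.0003,0,0]
    - [0,0,0.0005,0,0]
    - [0,0,0.0007,0,0]
    - [0,0,0.0009,0,0]
    - [0,0,0.001,0,0]
    - [0,0,0.001,0,0]
    - [0,0,0.001,0,0]
    - [0,0,0.001,0,0]

```text
clock: 15.55
tcp_pos: [0.5426, 0.1895, 0.3097]
orientation: [-1.947, -2.465, 0.0]
contact_force: [0.2, -0.1, -3.7]
grip_width: 0.0063
gripper_force: 68.3
```

Request:
carry_out:
  moves:
    - [0,0,0.0003,0,0]
    - [0,0,0.0005,0,0]
    - [0,0,0.0007,0,0]
    - [0,0,0.0009,0,0]
    - [0,0,0.001,0,0]
    - [0,0,0.001,0,0]
    - [0,0,0.001,0,0]
    - [0,0,0.001,0,0]

```text
clock: 16.35
tcp_pos: [0.5428, 0.1895, 0.3093]
orientation: [1.947, 2.465, 0.001]
contact_force: [-2.6, -0.9, 5.7]
grip_width: 0.0065
gripper_force: 69.7
```

The pan is carrying the bucket now. I'll release it and retreat straight up.

Request:
carry_out:
  moves:
    - [0,0,0,0,0.01]
    - [0,0,0,0,0.015]
    - [0,0,0,0,0.025]
    - [0,0,0,0,0.035]
    - [0,0,0,0,0.04]
    - [0,0,0,0,0.04]
    - [0,0,-0.01,0,0.04]
    - [0,0,-0.025,0,0.04]

```text
clock: 17.15
tcp_pos: [0.5423, 0.1894, 0.3337]
orientation: [-1.947, -2.465, 0.003]
contact_force: [-0.8, -0.5, 0.2]
grip_width: 0.0402
gripper_force: 0.0
```

Request:
carry_out:
  moves:
    - [0,0,-0.02,0,0.04]
    - [0,0,-0.04,0,0.04]
    - [0,0,-0.06,0,0.04]
    - [0,0,-0.08,0,0.04]
    - [0,0,-0.1,0,0.04]
    - [0,0,-0.11,0,0.04]
    - [0,0,-0.11,0,0.04]
    - [0,0,-0.11,0,0.04]

```text
clock: 17.95
tcp_pos: [0.5424, 0.1895, 0.4432]
orientation: [-1.947, -2.465, 0.001]
contact_force: [-0.6, 0.1, -0.9]
grip_width: 0.0398
gripper_force: 0.0
```

```bash
python3 - <<'E'
from h import *
o=r.get_obs();print(o['contact_force'],o['clock'],o['tcp_pos']);snap('scene','s3.png');snap('wrist','w4.png')
a=cv2.imread('pics/s3.png')[100:310,60:480];b=cv2.imread('pics/w4.png')
cv2.imwrite('pics/f.png',np.vstack([cv2.resize(a,(560,280)),cv2.resize(b,(560,420))[100:420]]))
E
```

```text
[-0.59376171  0.07905394 -0.88631432] 17.95 [0.54235275 0.18949901 0.44322595]
```

View pics/f.png

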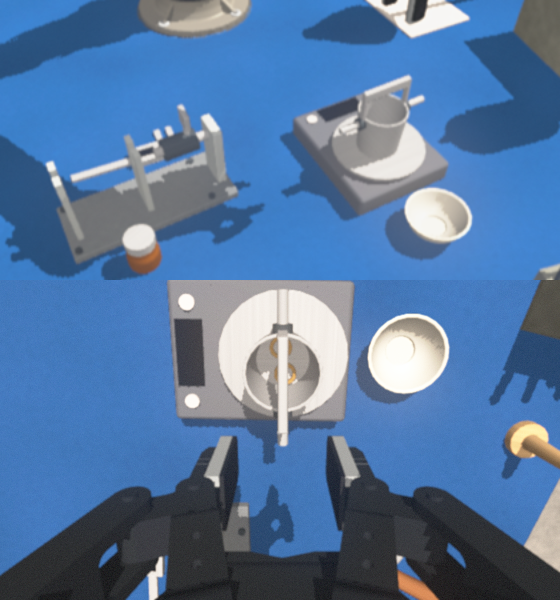

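The bucket stands upright on the middle of the pan, at (380,130) in the top half of the picture. Both castings are inside, the gripper is clear, and the bystanders look undisturbed.

```bash
python3 -c "
from bench import r
print(r.hand_in())"
```

```text
the job is handed in; nothing more can be done
None
```

The job is handed in at about 18 s: screw loosened 1.5 rad, collar slid off the trunnion, and the bucket lifted straight out and standing upright on the scale pan with both castings inside; caliper, jar and dish were not touched.

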